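# Poise the pin tool over the well block

## Task

Lift the metal six-well block over the splash guard, set it down gently (not dropped) on the narrow top of the riser, centred and square to it, and let go. Then take the six-pin tool out of its rest by its handle, carry it over the guard too, and finish while still holding it motionless and upright with every pin centred over a well, the pin tips about one centimetre above the block: do not dip it, put it down or let go, and never let the tool touch the block. Touch the guard with nothing, and leave the bottle, the jar and the stack of plates where they stand.

Things in the scene. Friction and masses are not known exactly. Their poses are not given: they have to be found in the camera images.
- block_center (a point): Centre (half-way up) of the loose aluminium block, 76 mm long (its x) x 54 mm wide (its y) x 40 mm high, about 0.25 to 0.45 kg. It stands on the bench, robot's left of the guard. Its flat top, 20 mm above this point, has six round wells 15 mm across and 28 mm deep in 3 rows of 2: well centres at x = -22, 0, +22 mm and y = -11, +11 mm from the block's centre. z is up; half a turn about z changes nothing.
- riser_top (a point): Centre of the flat top face of the fixed white plastic riser, robot's right of the guard: a narrow column with a top 48 mm (its x) x 28 mm (its y), 55 mm above the bench, on a base plate 110 x 80 x 10 mm. The block belongs here, its long side along the riser's x, overhanging 14 mm at each end and 13 mm at each side.
- pintool_grip (a point): Centre of the handle of the loose six-pin tool (about 0.2 kg): a grey plastic upright grip 56 mm long (its x) x 22 mm wide (its y) x 40 mm high, on an aluminium head plate 76 x 54 x 10 mm, under which six steel pins 4 mm thick and 30 mm long point down in the same 3 x 2 pattern as the wells (x = -22, 0, +22 mm, y = -11, +11 mm). The handle's top is 20 mm above this point, the head's underside 30 mm below, the pin tips 60 mm below. z is up; half a turn about z changes nothing.
- pintool_tips (a point): Centre of the pattern of pin tips, 60 mm straight below pintool_grip; same axes.
- rest: Fixed white plastic rest in which the pin tool hangs: an open-topped frame 70 x 48 mm with 4 mm walls, its rim 45 mm above the bench, on a base plate 100 x 80 mm. The tool's head lies on the rim, pins inside, tips 15 mm above the bench: lift it straight up by at least 35 mm. Origin at the centre of the underside; x along its 70 mm.
- guard_top (a point): Centre of the top edge of the fixed upright splash guard of grey board, 420 mm long (its x, away from the robot), 6 mm thick (its y), 100 mm high, on a strip foot 30 mm wide. It divides the bench: block and pin tool on the robot's left (+y), riser on the right (-y).
- bottle: Bystander: amber bottle with a black cap, 60 mm across, 115 mm tall; origin at the centre of its underside.
- jar: Bystander: white jar, 72 mm across, 85 mm tall; origin at the centre of its underside.
- plates: Bystander: stack of three white well plates, 127 mm (x) x 85 mm (y) x 43 mm high; origin at the centre of its underside.

How it is judged:
By the outcome, as a careful person would: the job done as asked, in the order asked, and still so for the second after the job is handed in, while the arm keeps its last pose, push and grip.
It also fails if it takes over 72 s, if anything falls off the work surface, if the arm or the gripper's body presses on something with over 40 N, if the wrist force passes 120 N, or if a joint passes its speed limit or range.

## Robot

A 7-joint arm with a two-finger parallel gripper is mounted at the origin on the work surface. World frame = base frame: x ahead of the robot, y to its left, z up, the work surface at z = 0. Lengths are in mm, angles in rad, forces in N, time in s.
With the tool pointing down it reaches from about 425 to 875 mm from the base axis. Payload 8.4 kg.
Tool frame: the origin (TCP) lies midway between the tips of the shut fingers; the grasp point (between the pads) lies 19 mm behind it; z points along the fingers, y is the direction in which the jaws open and shut (so a half turn about z gives the same grasp; the last joint's range is limited). The gripper opens to 87 mm and grips with 3 to 60 N. Pads are 19 mm wide; open, the fingers measure 117 mm over their backs; the gripper's body (75 mm by 190 mm) begins 51 mm behind the grasp point.
Start: joints at [1.125, 0.333, 0.04, 1.465, -0.013, 1.343, -0.059], TCP at [220.905, -611.281, 222.546] pointing down, gripper open.
Joint ranges: [-2.58, 2.58], [-0.38, 2.09], [-1.3, 1.39], [0.25, 2.4], [-1.5, 4.64], [0.08, 2.09], [-2.65, 2.65]. Speed limits (rad/s): [2.22, 2.22, 2.79, 2.79, 3.14, 3.14, 3.14].

## Interface

Orientations are given as [roll, pitch, yaw] about the fixed x, y, z axes, in that order (R = Rz(yaw) Ry(pitch) Rx(roll)).
In Python, from rig import bot gives the robot as it stands. The module is installed in compiled form; this text tells all that it offers.
- The arm moves only by the tool send_rows, never from a script. Its argument "motion" is a list of rows, each a list of 5 numbers: the finger opening in m, from 0 to 0.087, then the shift along the world's x, y, z in m, then the turn about the world's z in rad. A call has 1 to 20 rows; each row is the pose to reach, as a shift and turn from the pose measured when the call began; what a row does not reach only later rows make up. A row lasts 1/10 s, in which the tool goes at most 50 mm and 8.59 degrees, less where a joint would pass 70% of its speed; a pose out of reach is approached as far as the arm can. A call with a gripper value outside its range is refused whole. The fingers move at their own pace and stop on an object; the grip force is fixed at half the most. Time passes only in rows, so rows that repeat a pose let the fingers close. It gives the time, the measured TCP pose, the force and the opening at its end, in the units of the state.
- bot.get_obs(): the state, without advancing time (a new reading comes with each control period).
- bot.read_camera(name): name is "scene" or "side" or "wrist"; returns the picture (400x640x3 uint8, red, green, blue); there is no depth.
- bot.camera_model(name): a dict with "intrinsics" (3x3 intrinsics, pixels), "k1" (the pictures are not rectified: a ray, as slopes to the right and down, at radius r is drawn at 1 + k1 r^2 times it, then the intrinsics apply), "R" (3x3) and "t" (3): a world point X has camera coordinates R X + t. Camera axes: x right, y down, z forward; pixel columns grow to the right and rows downward; lengths in mm; the calibration is good to about 2 mm. A picture is of the moment at which its call begins: read the wrist's pose just before it. camera_model takes no time and is no camera call; for the wrist camera it gives the pose at the moment of the call.
- bot.finish_job(): hands the job in, once; it reports no verdict.
The state is a dict: "time_s": time; "qpos": joint angles; "joint_velocities": joint speeds; "joint_torque": joint torques, N m; "tcp_pos": TCP position; "orientation": TCP orientation; "ft_force": force on the tool from outside, world axes, zero at the start; "torque": the same for the moment, N m; "opening": opening from 0.0 (shut) to 1.0 (fully open).
Only numpy, scipy, OpenCV 4.12 (cv2) and the standard library are available. Lean on these libraries where they do the work, as an engineer would, in place of code of your own. Each camera call takes 0.05 s, during which the arm holds its last target.

## Working session

There is one attempt and no reset: what is moved stays moved. The work goes in short steps, Python scripts to look and compute and a tool call to move; the robot and the scene stay as the last step left them, time stands still between calls to the robot, and variables do not carry over. Pictures are saved under pics/ and viewed, and the job is handed in when it is done.

Besides the shell and the picture viewer there is one more tool, called after "Emit:" in YAML: its name, and indented under it one key for each argument. send_rows: Moves the arm, as the interface text tells. Its arguments: {"type":"object","properties":{"motion":{"type":"array"}},"required":["motion"]}

```bash
mkdir -p pics
cat > h.py <<'E'
import numpy as np, cv2
from rig import bot
def snap(n,f):
    m=bot.camera_model(n); im=bot.read_camera(n)
    cv2.imwrite('pics/'+f,cv2.cvtColor(im,cv2.COLOR_RGB2BGR)); np.savez('pics/'+f+'.npz',im=im,K=m['intrinsics'],k1=m['k1'],R=m['R'],t=m['t']); return im,m
def load(f):
    d=np.load('pics/'+f+'.npz'); return d['im'],dict(intrinsics=d['K'],k1=float(d['k1']),R=d['R'],t=d['t'])
def rays(m,uv):
    K=np.array(m['intrinsics']);k=m['k1'];uv=np.atleast_2d(np.array(uv,float))
    d=np.c_[(uv[:,0]-K[0,2])/K[0,0],(uv[:,1]-K[1,2])/K[1,1]];p=d.copy()
    for _ in range(30): p=d/(1+k*(p**2).sum(1,keepdims=True))
    R=np.array(m['R']);c=-R.T@np.array(m['t']).ravel()
    return c,np.c_[p,np.ones(len(p))]@R
def onz(m,uv,z):
    c,r=rays(m,uv); return c+r*((z-c[2])/r[:,2])[:,None]
def proj(m,X):
    X=np.atleast_2d(X);q=X@np.array(m['R']).T+np.array(m['t']).ravel();p=q[:,:2]/q[:,2:]
    p=p*(1+m['k1']*(p**2).sum(1,keepdims=True));K=np.array(m['intrinsics'])
    return np.c_[p[:,0]*K[0,0]+K[0,2],p[:,1]*K[1,1]+K[1,2]]
E
python3 - <<'E'
from h import *
print(bot.get_obs())
for n in('scene','side','wrist'):
    im,m=snap(n,n+'0.png'); print(n,m)
E
```

```text
{'time_s': 0.0, 'qpos': array([ 1.12482341,  0.33386638,  0.0398627 ,  1.46628869, -0.01342356,
        1.34330003, -0.05849414]), 'joint_velocities': array([ 3.09754702e-04,  1.41905140e-03, -9.05898685e-05, -5.39278697e-04,
        3.43552812e-04, -2.23488011e-03, -2.04332039e-04]), 'joint_torque': array([-4.20568240e-04, -6.56353712e+01,  1.33483518e+00, -4.03802311e+01,
       -5.98956342e-02,  4.48000117e-02,  1.56375031e-04]), 'tcp_pos': array([ 220.73540687, -610.86331923,  221.67936945]), 'orientation': array([-3.13999804e+00,  8.03913694e-05,  3.46766546e-01]), 'ft_force': array([-0.35315099, -0.4561872 ,  0.66813706]), 'torque': array([0.07527143, 0.05042811, 0.02188087]), 'opening': 1.002431018833002}
scene {'intrinsics': array([[376.50012504,   0.        , 320.39464111],
       [  0.        , 376.50012504, 202.06192909],
       [  0.        ,   0.        ,   1.        ]]), 'k1': 0.015896590324883574, 'R': array([[-0.71598632,  0.69804873,  0.00956913],
       [ 0.50659767,  0.5289491 , -0.68086096],
       [-0.48033571, -0.48263943, -0.73235018]]), 't': array([ 406.053828
[... 160 characters left out ...]
     [  0.        ,   0.        ,   1.        ]]), 'k1': -0.07736979579747119, 'R': array([[-0.69051337, -0.72327871,  0.00769426],
       [-0.45954955,  0.43046717, -0.77686049],
       [ 0.55857453, -0.53996845, -0.62962574]]), 't': array([431.67927594, 330.95639685, 987.83562676])}
wrist {'intrinsics': array([[318.71709216,   0.        , 320.18215545],
       [  0.        , 318.71709216, 198.13975201],
       [  0.        ,   0.        ,   1.        ]]), 'k1': -0.032428748415075405, 'R': array([[ 0.33922313, -0.94070408, -0.00187402],
       [-0.89586801, -0.32366142,  0.30440729],
       [-0.28696372, -0.10158311, -0.95254013]]), 't': array([-648.16561075,  -35.61525394,  393.26130159])}
```

View pics/scene0.png

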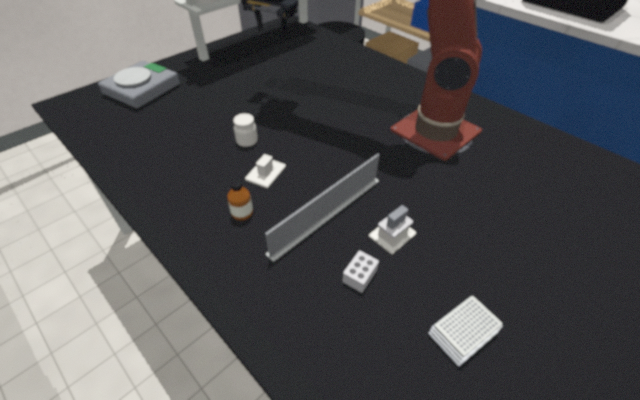

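View pics/side0.png

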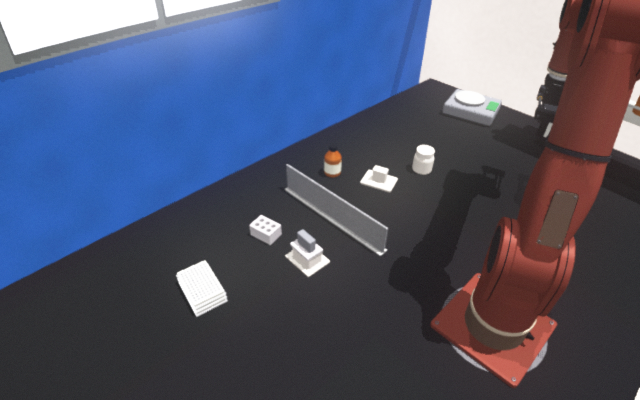

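View pics/wrist0.png

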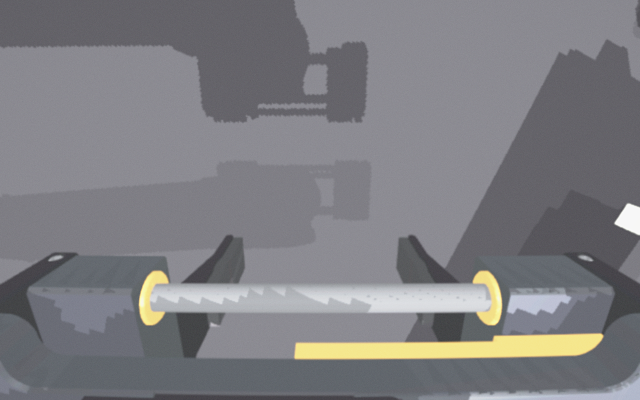

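The scene view shows the block at (360,270), pin tool in its rest at (395,230), riser at (265,170), guard (270–380, 160–255), bottle (240,203), jar (245,130), plates (466,330). The side view shows the same items. Next come rough positions.

Run:
```python
from h import *
for f,b in(('scene0.png',(225,100,435,300)),('side0.png',(235,130,445,285))):
    im,m=load(f);x0,y0,x1,y1=b
    c=cv2.resize(im[y0:y1,x0:x1],None,fx=3.7,fy=3.7,interpolation=cv2.INTER_CUBIC)[:600,:800]
    cv2.imwrite('pics/crop_'+f,c[:,:,::-1])
s=load('scene0.png')[1];d=load('side0.png')[1]
print('block top',onz(s,[(361,263)],40),onz(d,[(266,224)],40))
print('handle top',onz(s,[(399,213)],95),onz(d,[(307,238)],95))
print('riser top',onz(s,[(265,160)],55),onz(d,[(380,170)],55))
print('guard top',onz(s,[(268,236),(380,158)],100),onz(d,[(285,168),(384,227)],100))
print('bottle cap',onz(s,[(237,188)],115),onz(d,[(333,149)],115))
print('jar',onz(s,[(245,119)],85),onz(d,[(426,151)],85))
print('plates',onz(s,[(466,324)],43),onz(d,[(201,283)],43))
```

```text
block top [[630.20791053 204.05022266  40.        ]] [[637.83292473 205.53183776  40.        ]]
handle top [[481.12199949 192.32546197  95.        ]] [[471.68150548 191.93951823  95.        ]]
riser top [[ 570.64091198 -236.51274258   55.        ]] [[ 569.66141369 -235.3777922    55.        ]]
guard top [[765.03241143  25.57727678 100.        ]
 [356.91559773  27.47880374 100.        ]] [[751.16699694  33.68466537 100.        ]
 [354.53609311  13.67511687 100.        ]]
bottle cap [[ 730.72046009 -141.13265148  115.        ]] [[ 708.23718777 -143.6839271   115.        ]]
jar [[ 510.0758492  -411.40665779   85.        ]] [[ 507.05027357 -410.27874347   85.        ]]
plates [[586.45100895 461.09923371  43.        ]] [[575.8938573  464.02065894  43.        ]]
```

View pics/crop_scene0.png

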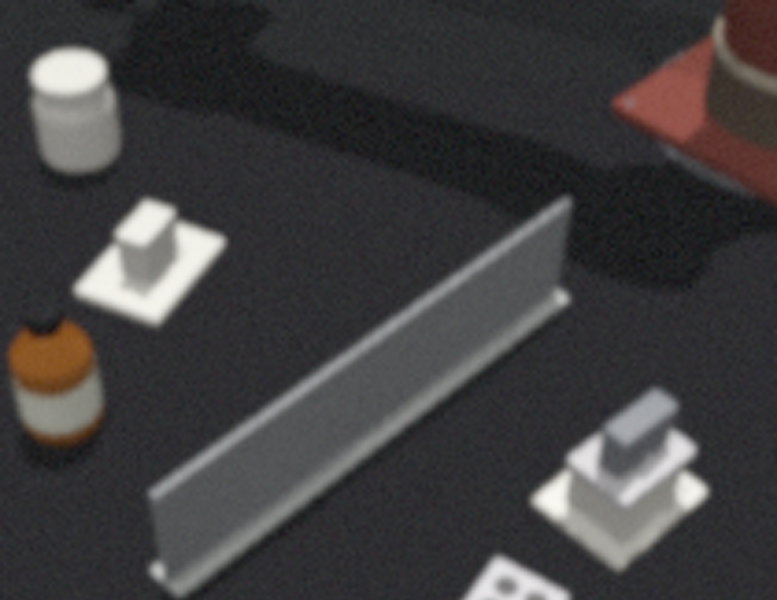

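View pics/crop_side0.png

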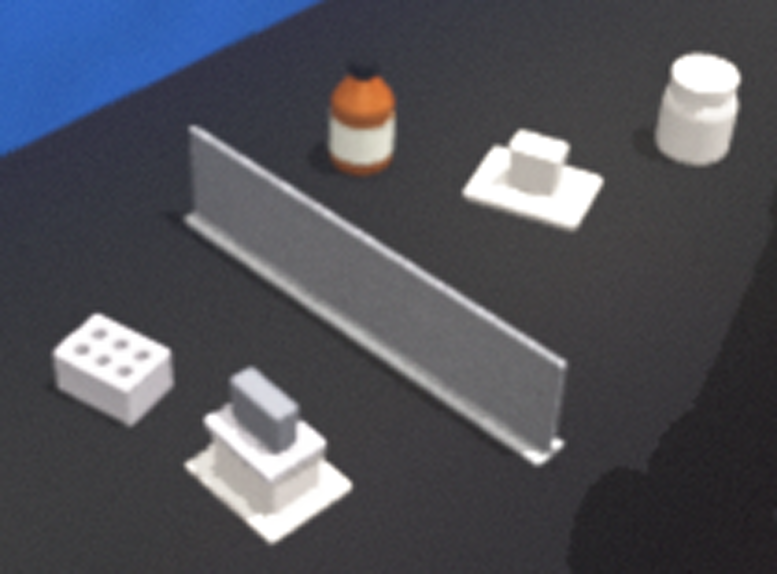

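Run:
```python
from h import *
im,m=load('wrist0.png'); c,r=rays(m,[(320,100),(320,198),(320,20)]); 
T=np.array([220.7,-610.9,221.7]);y=.3468
Rz=np.array([[np.cos(y),-np.sin(y),0],[np.sin(y),np.cos(y),0],[0,0,1]])
print('cam off toolyaw',Rz.T@(c-T)); print('ground pts rel',(onz(m,[(320,100),(320,198),(320,20),(20,100),(620,100)],50)-T)@Rz)
```

```text
cam off toolyaw [ 85.40525966   0.59650586 162.52403521]
ground pts rel [[  82.15170552    1.40824181 -171.7       ]
 [ -21.24233118    1.49891147 -171.7       ]
 [ 154.82663674    1.34532167 -171.7       ]
 [  85.39155122  312.27908653 -171.7       ]
 [  84.94464516 -308.35287384 -171.7       ]]
```

Emit:
send_rows:
  motion:
    - [0.087,0.03,0.03,0.02,-0.03]
    - [0.087,0.06,0.07,0.04,-0.07]
    - [0.087,0.09,0.11,0.05,-0.11]
    - [0.087,0.115,0.15,0.05,-0.15]
    - [0.087,0.14,0.19,0.05,-0.19]
    - [0.087,0.165,0.23,0.05,-0.23]
    - [0.087,0.19,0.27,0.05,-0.27]
    - [0.087,0.215,0.305,0.05,-0.3]
    - [0.087,0.24,0.34,0.05,-0.33]
    - [0.087,0.265,0.375,0.05,-0.347]
    - [0.087,0.265,0.375,0.05,-0.347]
    - [0.087,0.265,0.375,0.05,-0.347]
    - [0.087,0.265,0.375,0.05,-0.347]

```text
time_s: 1.45
tcp_pos: [485.1, -237.1, 271.6]
orientation: [-3.141, 0.001, -0.002]
ft_force: [-0.4, -0.8, 0.8]
opening: 1.001
```

Run:
```python
from h import *
im,m=snap('wrist','w1.png'); o=bot.get_obs(); print(o['tcp_pos'],o['orientation'],o['time_s'],o['ft_force'])
```

```text
[ 484.93658038 -237.36161637  271.6948379 ] [-3.14060521e+00  6.47720209e-04 -2.33688273e-03] 1.5 [ 0.27045698  0.6991924  -0.58993624]
```

View pics/w1.png

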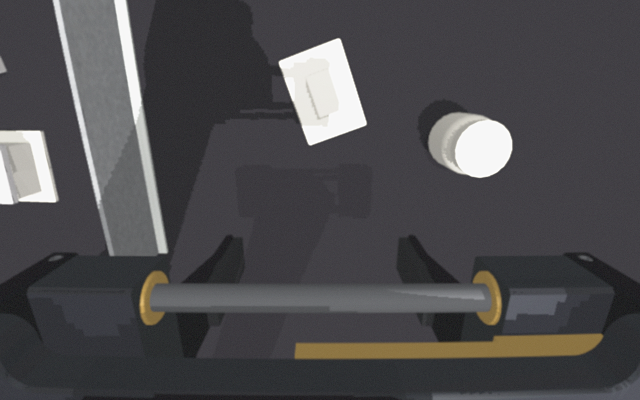

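Wrist view: riser plate centred near (323,90) with its top at about (322,92), jar at (480,147), guard on the left (60–165), rest corner at (20,165).

Run:
```python
from h import *
im,m=load('w1.png')
g=cv2.cvtColor(im,cv2.COLOR_RGB2GRAY)
mk=(g>130).astype(np.uint8); mk[200:]=0; mk[:,:240]=0; mk[:,400:]=0
cs=max(cv2.findContours(mk,0,cv2.CHAIN_APPROX_NONE)[0],key=cv2.contourArea)
r=cv2.minAreaRect(cs); b=cv2.boxPoints(r); W=onz(m,b,10); print(b,W.round(1)); c=W.mean(0); print('base centre',c)
for i in range(4):
    e=W[(i+1)%4]-W[i]; print(np.linalg.norm(e),np.degrees(np.arctan2(e[1],e[0])))
cr=cv2.resize(im[30:155,270:380],None,fx=4.7,fy=4.7,interpolation=cv2.INTER_CUBIC).astype(float)
cr=np.clip((cr-150)*2.4,0,255).astype(np.uint8); cv2.imwrite('pics/w1c.png',cr[:,:,::-1])
```

```text
[[276.63498   59.496338]
 [339.4233    36.66423 ]
 [370.92697  123.29927 ]
 [308.13864  146.13138 ]] [[ 614.  -182.    10. ]
 [ 639.5 -259.1   10. ]
 [ 536.5 -301.6   10. ]
 [ 506.9 -219.5   10. ]]
base centre [ 574.21156753 -240.55997147   10.        ]
81.2110633341743 -71.66813286414295
111.49298863429843 -157.56547968883802
87.33391416784633 109.82179729519862
113.4937026232698 19.282664199201633
```

View pics/w1c.png

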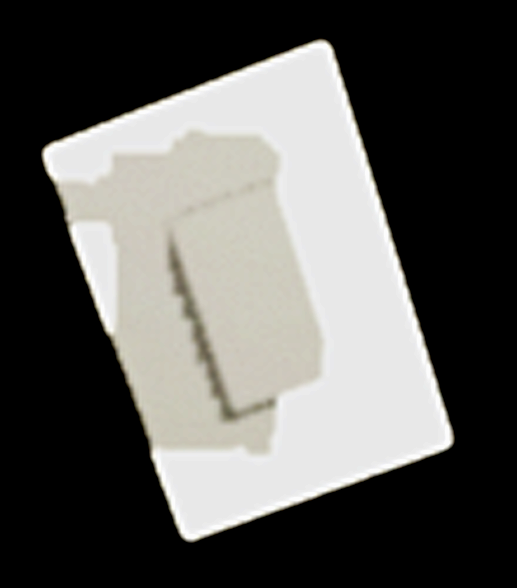

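```bash
cat >> h.py <<'E'
def quad(m,mask,corners,z,trim=.15,tol=4):
    """fit lines to contour near the edges of approximate quad; world corners at height z"""
    cs=max(cv2.findContours(mask.astype(np.uint8),0,cv2.CHAIN_APPROX_NONE)[0],key=cv2.contourArea)[:,0].astype(float)
    W=onz(m,cs,z)[:,:2]; C=np.array(corners,float); L=[]
    for i in range(4):
        a,b=C[i],C[(i+1)%4]; d=b-a; l=np.hypot(*d); d/=l
        s=(cs-a)@d; n=np.abs((cs-a)@[-d[1],d[0]])
        k=(s>trim*l)&(s<(1-trim)*l)&(n<tol); p=W[k].astype(np.float32)
        vx,vy,x,y=cv2.fitLine(p,cv2.DIST_HUBER,0,.01,.01).ravel(); L.append((np.array([vx,vy]),np.array([x,y]),k.sum()))
    P=[]
    for i in range(4):
        (d1,p1,_),(d2,p2,_)=L[i-1],L[i]
        t=np.linalg.solve(np.c_[d1,-d2],p2-p1); P.append(p1+t[0]*d1)
    P=np.array(P); e=np.roll(P,-1,0)-P
    print('corners',P.round(1).tolist()); print('centre',P.mean(0).round(1),'sides',np.hypot(*e.T).round(1),'ang mod90',((np.degrees(np.arctan2(e[:,1],e[:,0]))+45)%90-45).round(2),[int(l[2]) for l in L])
    return P
E
python3 - <<'E'
from h import *
im,m=load('w1.png')
g=cv2.cvtColor(im,cv2.COLOR_RGB2GRAY)
mk=(g>130).astype(np.uint8); mk[200:]=0; mk[:,:240]=0; mk[:,400:]=0
quad(m,mk,[(278.9,61.5),(340.2,38.1),(366.6,124),(308.9,145.5)],10)
# top face corners from the crop: far-left, far-right, near-right, near-left
c=np.array([(170,218),(272,180),(324,344),(228,412)])/4.7+[270,30]
print(onz(m,c,55))
s=load('scene0.png')[1];d=load('side0.png')[1]
E
```

```text
corners [[612.2000122070312, -183.10000610351562], [639.0999755859375, -259.20001220703125], [535.0, -296.3999938964844], [508.0, -220.60000610351562]]
centre [ 573.6 -239.8] sides [ 80.7 110.5  80.5 110.8] ang mod90 [19.47 19.67 19.65 19.78] [43, 60, 41, 59]
[[ 591.58972638 -220.09223158   55.        ]
 [ 600.00238831 -244.3077524    55.        ]
 [ 562.60570589 -257.12353827   55.        ]
 [ 546.50943535 -233.71285764   55.        ]]
```

Emit:
send_rows:
  motion:
    - [0.087,-0.005,0.03,0,0]
    - [0.087,-0.01,0.075,0,0]
    - [0.087,-0.01,0.12,0,0]
    - [0.087,-0.01,0.165,0,0]
    - [0.087,-0.01,0.21,0,0]
    - [0.087,-0.01,0.255,0,0]
    - [0.087,-0.01,0.3,0,0]
    - [0.087,-0.01,0.345,0,0]
    - [0.087,-0.01,0.39,0,0]
    - [0.087,-0.01,0.43,0,0]
    - [0.087,-0.01,0.43,0,0]
    - [0.087,-0.01,0.43,0,0]
    - [0.087,-0.01,0.43,0,0]

```text
time_s: 2.8
tcp_pos: [475.5, 190.6, 271.5]
orientation: [-3.141, 0.001, -0.005]
ft_force: [-0.0, 0.1, -0.3]
opening: 1.001
```

Run:
```python
from h import *
im,m=snap('wrist','w2.png'); o=bot.get_obs(); print(o['tcp_pos'],o['orientation'],o['time_s'],o['joint_velocities'].round(4))
```

```text
[475.50068194 190.53454723 271.59899816] [-3.14135818e+00  6.66054285e-04 -5.59718291e-03] 2.85 [ 0.0013 -0.0019 -0.0049 -0.0004 -0.0006 -0.0015 -0.0046]
```

View pics/w2.png

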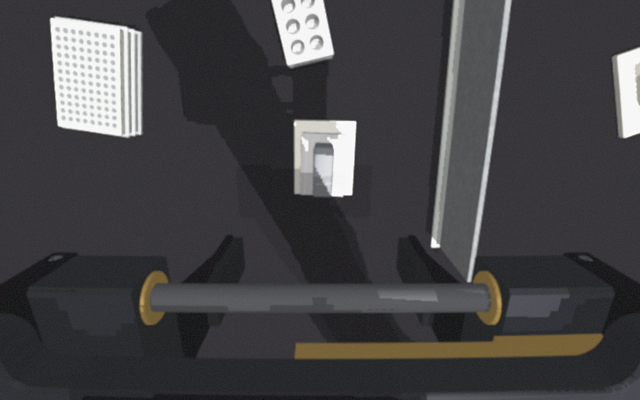

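The block is cut off at the top (300,30), the pin tool is at (323,160), the guard at about 470 and the plates at (95,75). I move forward for a full view of the block.

Emit:
send_rows:
  motion:
    - [0.087,0.03,0.004,-0.02,0]
    - [0.087,0.06,0.008,-0.04,0]
    - [0.087,0.08,0.012,-0.05,0]
    - [0.087,0.08,0.012,-0.05,0]
    - [0.087,0.08,0.012,-0.05,0]
    - [0.087,0.08,0.012,-0.05,0]

```text
time_s: 3.45
tcp_pos: [555.2, 202.0, 222.4]
orientation: [-3.142, -0.0, -0.006]
ft_force: [-0.8, 0.4, 0.7]
opening: 1.0
```

Run:
```python
from h import *
im,m=snap('wrist','w3.png'); o=bot.get_obs(); print(o['tcp_pos'],o['orientation'],o['time_s'],o['joint_velocities'].round(4))
```

```text
[555.24121457 202.17994571 222.55602417] [-3.14154412e+00 -5.85716346e-04 -5.97981005e-03] 3.5 [-0.0032 -0.0027 -0.0041 -0.001   0.0016 -0.0021 -0.0029]
```

View pics/w3.png

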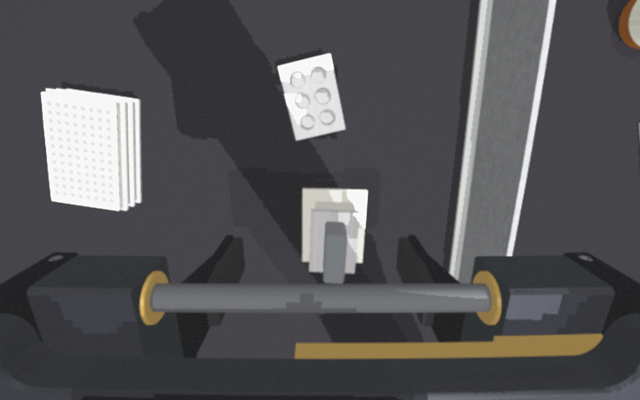

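Run:
```python
from h import *
for f,b in(('w3.png',(255,40,365,150)),('w2.png',(270,105,380,210))):
    im,m=load(f);x0,y0,x1,y1=b
    c=cv2.resize(im[y0:y1,x0:x1],None,fx=5,fy=5,interpolation=cv2.INTER_CUBIC)
    cv2.imwrite('pics/c_'+f,c[:,:,::-1])
im,m=load('w3.png'); g=cv2.cvtColor(im,cv2.COLOR_RGB2GRAY)
mk=(g>125).astype(np.uint8); mk[160:]=0; mk[:,:250]=0; mk[:,380:]=0
quad(m,mk,[(278,66),(332,54),(345,129),(296,140)],40)
im,m=load('w2.png')
uv=[(471,280),(508,0)]
print('guard R edge top',onz(m,uv,100))
print('guard L foot',onz(m,[(433,245),(455,0)],5))
im,m=load('w1.png')
print('jar',onz(m,[(482,148)],85))
```

```text
corners [[670.7000122070312, 246.39999389648438], [682.5, 193.1999969482422], [607.4000244140625, 176.5], [595.7999877929688, 229.39999389648438]]
centre [639.1 211.4] sides [54.5 77.  54.2 76.8] ang mod90 [12.55 12.52 12.36 12.74] [38, 52, 34, 51]
guard R edge top [[348.41121455  10.09942949 100.        ]
 [647.46374055  15.06578996 100.        ]]
guard L foot [[348.82770906  24.69738397   5.        ]
 [671.29940206  29.51476181   5.        ]]
jar [[ 516.07474792 -414.25304443   85.        ]]
```

View pics/c_w3.png

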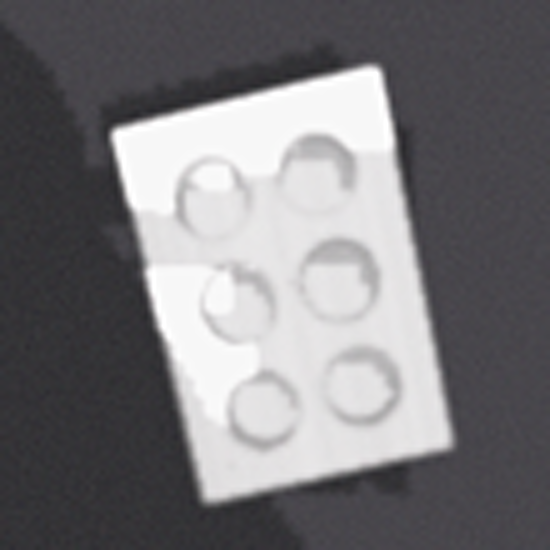

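View pics/c_w2.png

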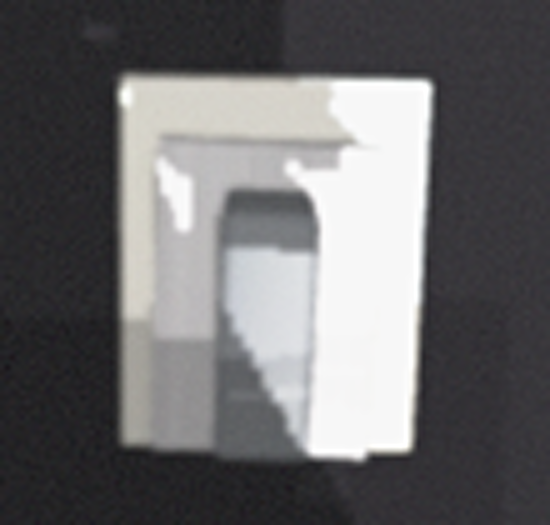

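Run:
```python
from h import *
out=[]
for f in('scene0.png','side0.png'):
    im,m=load(f)
    Z=8
    a=np.radians(12.54);R=np.array([[np.cos(a),-np.sin(a)],[np.sin(a),np.cos(a)]])
    Q=np.array([(38,27),(38,-27),(-38,-27),(-38,27)])@R.T+[639.1,211.4]
    P1=proj(m,np.c_[Q,[40]*4]); Pw=proj(m,np.c_[np.array([(x,y) for x in(-22,0,22) for y in(-11,11)])@R.T+[639.1,211.4],[40]*6])
    b=np.radians(19.65);R2=np.array([[np.cos(b),-np.sin(b)],[np.sin(b),np.cos(b)]])
    P2=proj(m,np.c_[np.array([(24,14),(24,-14),(-24,-14),(-24,14)])@R2.T+[573.5,-239.5],[55]*4])
    P3=proj(m,np.c_[np.array([(55,40),(55,-40),(-55,-40),(-55,40)])@R2.T+[573.5,-239.5],[10]*4])
    for c,PP in((P1.mean(0),(P1,)),(P2.mean(0),(P2,P3))):
        x0,y0=(c-23).astype(int); cr=cv2.resize(im[y0:y0+46,x0:x0+46],None,fx=Z,fy=Z,interpolation=cv2.INTER_CUBIC)
        for P in PP: cv2.polylines(cr,[np.int32((P-[x0,y0]+.5)*Z)],True,(255,0,0),1)
        if len(PP)==1:
            for q in Pw: cv2.circle(cr,tuple(int(v) for v in (q-[x0,y0]+.5)*Z),3,(0,200,0),-1)
        out.append(cr)
v=np.vstack([np.hstack(out[:2]),np.hstack(out[2:])]);v=cv2.resize(v,(600,600),interpolation=cv2.INTER_AREA);cv2.imwrite('pics/chk.png',v[:,:,::-1])
```

```text
(no output)
```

View pics/chk.png

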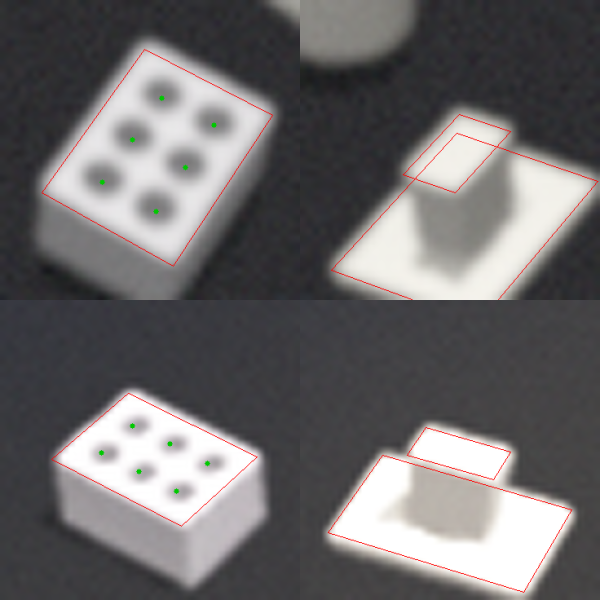

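Projections of the wrist measurement land on the block and riser in both fixed views within about half a pixel. Block: (639, 211.3), yaw 12.5°. Riser: (573.5, −239.5), yaw 19.65°. I grasp the block now.

Emit:
send_rows:
  motion:
    - [0.087,0.03,0.003,-0.02,0.08]
    - [0.087,0.06,0.006,-0.05,0.15]
    - [0.087,0.0838,0.0091,-0.08,0.225]
    - [0.087,0.0838,0.0091,-0.115,0.225]
    - [0.087,0.0838,0.0091,-0.145,0.225]
    - [0.087,0.0838,0.0091,-0.17,0.225]
    - [0.087,0.0838,0.0091,-0.19,0.225]
    - [0.087,0.0838,0.0091,-0.205,0.225]
    - [0.087,0.0838,0.0091,-0.215,0.225]
    - [0.087,0.0838,0.0091,-0.2155,0.225]
    - [0.087,0.0838,0.0091,-0.2155,0.225]
    - [0.087,0.0838,0.0091,-0.2155,0.225]

```text
time_s: 4.7
tcp_pos: [639.8, 211.6, 8.3]
orientation: [-3.141, -0.002, 0.219]
ft_force: [-0.6, -0.1, 0.4]
opening: 1.0
```

Emit:
send_rows:
  motion:
    - [0.07,0,0,-0.001,0]
    - [0.06,0,0,-0.001,0]
    - [0.05,0,0,-0.001,0]
    - [0.03,0,0,-0.001,0]
    - [0.03,0,0,-0.001,0]
    - [0.03,0,0,-0.001,0]
    - [0.03,0,0,-0.001,0]
    - [0.03,0,0,-0.001,0]

```text
time_s: 5.5
tcp_pos: [639.9, 211.3, 7.4]
orientation: [3.141, -0.002, 0.219]
ft_force: [1.0, -1.5, 1.0]
opening: 0.617
```

Run:
```python
from h import *
im,m=snap('wrist','w4.png'); o=bot.get_obs(); print(o)
```

```text
{'time_s': 5.55, 'qpos': array([ 0.05089127,  0.63776173, -0.59983034,  1.58406787,  0.40041771,
        1.04264162, -2.0128418 ]), 'joint_velocities': array([ 3.92513562e-04, -5.89050063e-04,  9.78759051e-06, -2.57811514e-04,
        1.20864868e-03, -9.52987187e-04, -7.24094861e-04]), 'joint_torque': array([-9.84960794e-01, -7.38077474e+01, -1.36124182e+01, -3.29749739e+01,
       -4.03404711e-01, -4.57721539e-01, -2.56236980e-02]), 'tcp_pos': array([639.85995425, 211.38175784,   7.36557172]), 'orientation': array([ 3.14152625e+00, -2.41255526e-03,  2.18816756e-01]), 'ft_force': array([ 0.87408088, -1.65221498,  1.77568689]), 'torque': array([-0.34305519, -0.02690115,  0.05553221]), 'opening': 0.617299822725506}
```

View pics/w4.png

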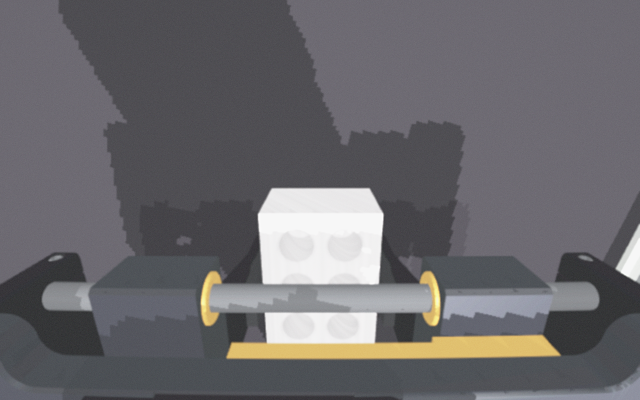

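The block is gripped (opening 53.7 mm); its front edge runs (261,212)–(382,212) and is square to the jaws. I check the offset along its length.

Run:
```python
from h import *
im,m=load('w4.png'); T=np.array([639.86,211.38,0]);y=.2188
Rz=np.array([[np.cos(y),-np.sin(y),0],[np.sin(y),np.cos(y),0],[0,0,1]])
g=cv2.cvtColor(im,cv2.COLOR_RGB2GRAY)
for u in (280,320,360): print(u,g[183:222,u].tolist())
print(g[225,255:265],g[225,376:388])
P=lambda uv,z:((onz(m,uv,z)-T)@Rz).round(1)
print('top front',P([(261,212),(320,212),(382,212)],40)); print('bottom front',P([(274,188.5),(369,188.5)],0))
print('wells',P([(297,246),(345,246),(294,323),(348,323)],40))
```

```text
280 [80, 80, 79, 74, 106, 181, 230, 235, 234, 231, 232, 233, 232, 234, 233, 235, 235, 234, 235, 235, 233, 232, 231, 232, 234, 232, 232, 230, 231, 235, 245, 247, 247, 247, 247, 247, 247, 247, 247]
320 [79, 81, 76, 79, 106, 180, 229, 232, 232, 232, 233, 233, 233, 232, 234, 233, 232, 232, 233, 235, 234, 233, 231, 232, 233, 234, 233, 233, 231, 234, 243, 247, 247, 247, 247, 247, 247, 247, 247]
360 [78, 79, 80, 77, 103, 179, 229, 234, 234, 234, 233, 233, 232, 232, 232, 234, 232, 233, 232, 232, 231, 232, 231, 232, 232, 232, 232, 234, 233, 233, 243, 247, 247, 247, 247, 247, 247, 247, 247]
[ 68  66  81 154 240 249 247 247 247 247] [247 247 247 247 248 250 206 104  65  66  72  72]
top front [[ 37.3  26.8  40. ]
 [ 37.3   1.2  40. ]
 [ 37.3 -25.8  40. ]]
bottom front [[ 36.6  26.7   0. ]
 [ 36.5 -26.    0. ]]
wells [[ 21.   11.5  40. ]
 [ 21.  -10.1  40. ]
 [-20.8  14.   40. ]
 [-20.8 -12.6  40. ]]
```

Emit:
send_rows:
  motion:
    - [0.03,0,0,0.01,0]
    - [0.03,0,0,0.03,0]
    - [0.03,0,0,0.06,0]
    - [0.03,0,0,0.095,0]
    - [0.03,0,0,0.13,0]
    - [0.03,0,0,0.165,0]
    - [0.03,0,0,0.19,0]
    - [0.03,0,0,0.2,0]
    - [0.03,0,0,0.2,0]
    - [0.03,0,0,0.2,0]

```text
time_s: 6.55
tcp_pos: [639.1, 211.1, 205.7]
orientation: [3.141, -0.0, 0.219]
ft_force: [0.1, -0.1, -5.4]
opening: 0.615
```

Emit:
send_rows:
  motion:
    - [0.03,-0.002,-0.015,0,0.005]
    - [0.03,-0.006,-0.04,0,0.01]
    - [0.03,-0.011,-0.075,0,0.02]
    - [0.03,-0.016,-0.112,0,0.03]
    - [0.03,-0.022,-0.15,0,0.04]
    - [0.03,-0.028,-0.19,0,0.05]
    - [0.03,-0.034,-0.23,0,0.06]
    - [0.03,-0.04,-0.27,0,0.075]
    - [0.03,-0.046,-0.31,0,0.09]
    - [0.03,-0.052,-0.35,0,0.1]
    - [0.03,-0.057,-0.39,0,0.11]
    - [0.03,-0.062,-0.42,0,0.12]
    - [0.03,-0.065,-0.442,0,0.124]
    - [0.03,-0.0654,-0.451,0,0.124]
    - [0.03,-0.0654,-0.451,0,0.124]
    - [0.03,-0.0654,-0.451,0,0.124]

```text
time_s: 8.15
tcp_pos: [573.8, -238.4, 205.1]
orientation: [-3.141, -0.0, 0.344]
ft_force: [0.9, 1.0, -4.0]
opening: 0.616
```

Emit:
send_rows:
  motion:
    - [0.03,0.0007,-0.0012,-0.01,0]
    - [0.03,0.0007,-0.0012,-0.03,0]
    - [0.03,0.0007,-0.0012,-0.06,0]
    - [0.03,0.0007,-0.0012,-0.09,0]
    - [0.03,0.0007,-0.0012,-0.11,0]
    - [0.03,0.0007,-0.0012,-0.123,0]
    - [0.03,0.0007,-0.0012,-0.127,0]
    - [0.03,0.0007,-0.0012,-0.127,0]
    - [0.03,0.0007,-0.0012,-0.127,0]

```text
time_s: 9.05
tcp_pos: [575.3, -239.5, 79.3]
orientation: [3.142, -0.001, 0.345]
ft_force: [-0.5, 0.3, -4.1]
opening: 0.618
```

Run:
```python
from h import *
o=bot.get_obs(); print(o['tcp_pos'],o['orientation'],o['ft_force'])
Z=8;out=[]
T=o['tcp_pos'];b=o['orientation'][2];zb=T[2]-7.4
R2=lambda b:np.array([[np.cos(b),-np.sin(b)],[np.sin(b),np.cos(b)]])
c0=T[:2]+R2(b)@[-.9,.4]; print('block est',c0,zb)
for n in('scene','side'):
    im,m=snap(n,n+'5.png')
    P1=proj(m,np.c_[np.array([(38,27),(38,-27),(-38,-27),(-38,27)])@R2(b).T+c0,[zb+40]*4])
    P4=proj(m,np.c_[np.array([(38,27),(38,-27),(-38,-27),(-38,27)])@R2(b).T+c0,[zb]*4])
    P3=proj(m,np.c_[np.array([(55,40),(55,-40),(-55,-40),(-55,40)])@R2(.343).T+[573.5,-239.5],[10]*4])
    x0,y0=(P3.mean(0)-[25,30]).astype(int); cr=cv2.resize(im[y0:y0+50,x0:x0+50],None,fx=Z,fy=Z,interpolation=cv2.INTER_CUBIC)
    for P in(P1,P4,P3): cv2.polylines(cr,[np.int32((P-[x0,y0]+.5)*Z)],True,(255,0,0),1)
    out.append(cr)
cv2.imwrite('pics/chk5.png',np.hstack(out)[:,:,::-1])
```

```text
[ 575.32675484 -239.51939819   79.26558572] [ 3.14154133e+00 -1.44759185e-03  3.44594305e-01] [-0.46664547  0.33406447 -4.07998609]
block est [ 574.34453757 -239.44694653] 71.86558572104701
```

View pics/chk5.png

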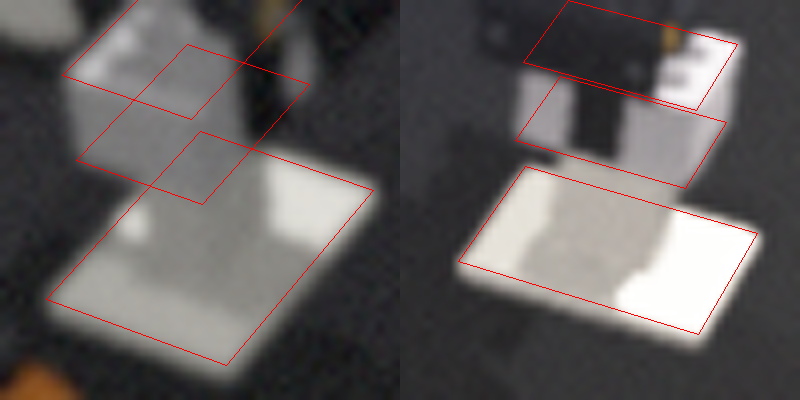

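Both views put the held block where computed, 17 mm above the riser. I lower it slowly.

Emit:
send_rows:
  motion:
    - [0.03,-0.0008,0,-0.003,-0.002]
    - [0.03,-0.0008,0,-0.006,-0.002]
    - [0.03,-0.0008,0,-0.009,-0.002]
    - [0.03,-0.0008,0,-0.011,-0.002]
    - [0.03,-0.0008,0,-0.013,-0.002]
    - [0.03,-0.0008,0,-0.0145,-0.002]
    - [0.03,-0.0008,0,-0.0145,-0.002]
    - [0.03,-0.0008,0,-0.0145,-0.002]

```text
time_s: 9.95
tcp_pos: [574.5, -239.7, 64.8]
orientation: [3.141, -0.002, 0.342]
ft_force: [-0.9, -0.7, -4.1]
opening: 0.616
```

Emit:
send_rows:
  motion:
    - [0.03,0,0,-0.0005,0]
    - [0.03,0,0,-0.001,0]
    - [0.03,0,0,-0.0015,0]
    - [0.03,0,0,-0.002,0]
    - [0.03,0,0,-0.002,0]

```text
time_s: 10.45
tcp_pos: [574.4, -239.7, 62.8]
orientation: [3.141, -0.001, 0.342]
ft_force: [0.8, 0.5, -4.6]
opening: 0.619
```

Emit:
send_rows:
  motion:
    - [0.03,0,0,-0.0005,0]
    - [0.03,0,0,-0.001,0]
    - [0.03,0,0,-0.001,0]
    - [0.03,0,0,-0.001,0]

```text
time_s: 10.85
tcp_pos: [574.6, -239.7, 62.3]
orientation: [3.141, -0.002, 0.342]
ft_force: [-3.0, 1.0, 5.3]
opening: 0.62
```

Contact: the vertical force changed sign, at the expected height. I release slowly.

Emit:
send_rows:
  motion:
    - [0.055,0,0,0.0003,0]
    - [0.058,0,0,0.0003,0]
    - [0.062,0,0,0.0003,0]
    - [0.068,0,0,0.0003,0]
    - [0.075,0,0,0.0003,0]
    - [0.08,0,0,0.0003,0]
    - [0.087,0,0,0.0003,0]
    - [0.087,0,0,0.0003,0]
    - [0.087,0,0,0.0003,0]

```text
time_s: 11.75
tcp_pos: [574.6, -239.7, 62.6]
orientation: [3.141, -0.002, 0.342]
ft_force: [0.4, 0.3, -0.7]
opening: 0.988
```

Emit:
send_rows:
  motion:
    - [0.087,0,0,0.01,0]
    - [0.087,0,0,0.03,0]
    - [0.087,0,0,0.06,0]
    - [0.087,0,0,0.1,0]
    - [0.087,-0.03,0,0.14,0]
    - [0.087,-0.06,-0.015,0.165,0]
    - [0.087,-0.08,-0.03,0.165,0]
    - [0.087,-0.08,-0.03,0.165,0]
    - [0.087,-0.08,-0.03,0.165,0]
    - [0.087,-0.08,-0.03,0.165,0]

```text
time_s: 12.75
tcp_pos: [495.1, -268.8, 227.6]
orientation: [3.142, -0.002, 0.344]
ft_force: [0.8, 0.7, -0.6]
opening: 0.997
```

Run:
```python
from h import *
im,m=snap('wrist','w6.png'); o=bot.get_obs(); print(o['tcp_pos'],o['orientation'],o['time_s'])
snap('side','side6.png');snap('scene','scene6.png')
```

```text
[ 495.22397928 -268.65591039  227.41107913] [-3.14132538e+00 -1.76527158e-03  3.43944436e-01] 12.8
```

View pics/w6.png

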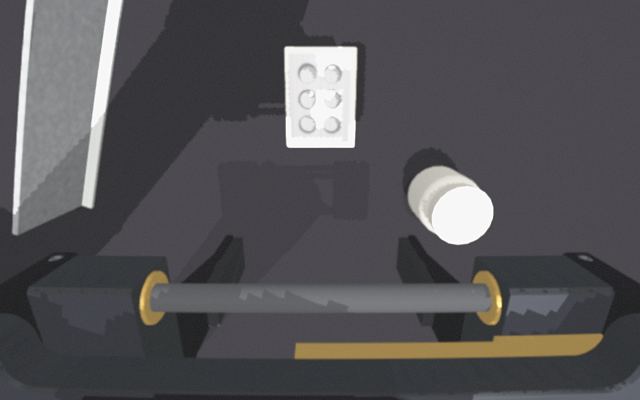

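Run:
```python
from h import *
im,m=load('w6.png')
c=cv2.resize(im[40:155,275:365],None,fx=5,fy=5,interpolation=cv2.INTER_CUBIC)
c=np.clip((c.astype(float)-130)*2,0,255).astype(np.uint8)
cv2.imwrite('pics/c_w6.png',c[:,:,::-1])
```

```text
(no output)
```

View pics/c_w6.png

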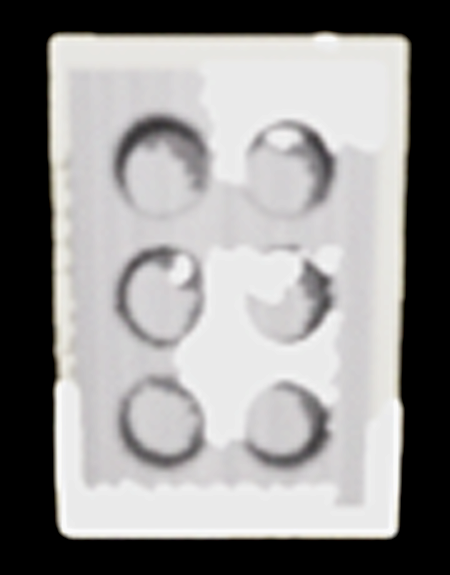

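```bash
cat > wells.py <<'E'
from h import *
def fitwells(m,pix,z):
    """pix ordered: far-left, far-right, mid-l, mid-r, near-l, near-r"""
    W=onz(m,pix,z)[:,:2]; M=np.array([(x,y) for x in(22,0,-22) for y in(11,-11)],float)
    c=W.mean(0); H=(M.T@(W-c)); a=np.arctan2(H[0,1]-H[1,0],H[0,0]+H[1,1])
    R=np.array([[np.cos(a),-np.sin(a)],[np.sin(a),np.cos(a)]]); 
    print('centre',c.round(2),'yaw',a.round(4),np.degrees(a).round(2),'resid',((W-c)-M@R.T).round(1).tolist()); return c,a
E
python3 - <<'E'
from wells import *
im,m=load('w6.png')
g=cv2.cvtColor(im,cv2.COLOR_RGB2GRAY)
mk=(g>130).astype(np.uint8);mk[200:]=0;mk[:,:250]=0;mk[:,380:]=0
p=np.array([(162,167),(289,169),(160,297),(290,292),(162,421),(288,424)])/5+[275,40]-.4
fitwells(m,p,95)
cs=max(cv2.findContours(mk,0,cv2.CHAIN_APPROX_NONE)[0],key=cv2.contourArea);b=cv2.boundingRect(cs);print(b)
quad(m,mk,[(285,47),(357,47),(354.5,147),(287,147)],10)
# block top corners by eye
q=np.array([(68,66),(390,62),(363,507),(83,490)])/5+[275,40]-.4
print(onz(m,q,95).round(1), onz(m,q,95).mean(0))
E
```

```text
centre [ 573.4  -239.21] yaw 0.341 19.54 resid [[-0.3, -0.1], [-0.6, -0.3], [-0.2, 0.5], [0.9, -0.2], [0.2, 0.5], [0.0, -0.4]]
(284, 46, 73, 102)
corners [[612.5999755859375, -184.5], [639.0, -258.29998779296875], [535.0, -296.3999938964844], [507.5, -219.1999969482422]]
centre [ 573.5 -239.6] sides [ 78.4 110.7  81.9 110.7] ang mod90 [19.64 20.12 19.65 18.3 ] [51, 71, 47, 70]
[[ 600.1 -201.2   95. ]
 [ 619.2 -252.8   95. ]
 [ 547.  -275.6   95. ]
 [ 532.6 -226.    95. ]] [ 574.72391298 -238.88659385   95.        ]
```

The block sits at (573.4, −239.2), yaw 0.341, against the riser's (573.5, −239.5), yaw 0.343. It is centred and square. Next I go back over the guard to view the pin tool.

Emit:
send_rows:
  motion:
    - [0.087,0,0.015,0.015,-0.01]
    - [0.087,-0.003,0.04,0.03,-0.03]
    - [0.087,-0.01,0.08,0.03,-0.06]
    - [0.087,-0.015,0.12,0.03,-0.09]
    - [0.087,-0.02,0.165,0.03,-0.12]
    - [0.087,-0.025,0.21,0.03,-0.155]
    - [0.087,-0.03,0.255,0.03,-0.19]
    - [0.087,-0.04,0.3,0.03,-0.225]
    - [0.087,-0.05,0.345,0.03,-0.26]
    - [0.087,-0.06,0.39,0.03,-0.295]
    - [0.087,-0.075,0.43,0.03,-0.32]
    - [0.087,-0.085,0.461,0.03,-0.344]
    - [0.087,-0.085,0.461,0.03,-0.344]
    - [0.087,-0.085,0.461,0.03,-0.344]
    - [0.087,-0.085,0.461,0.03,-0.344]

```text
time_s: 14.4
tcp_pos: [410.2, 191.7, 257.5]
orientation: [3.142, -0.002, -0.001]
ft_force: [-0.5, -0.3, 0.7]
opening: 1.001
```

Run:
```python
from h import *
im,m=snap('wrist','w7.png'); o=bot.get_obs(); print(o['tcp_pos'],o['orientation'],o['time_s'])
c=cv2.resize(im[40:160,260:380],None,fx=5,fy=5,interpolation=cv2.INTER_CUBIC)
cv2.imwrite('pics/c_w7.png',c[:,:,::-1])
```

```text
[410.34643346 191.39037908 257.39397931] [-3.14147200e+00 -1.41483650e-03 -1.44093559e-03] 14.45
```

View pics/w7.png

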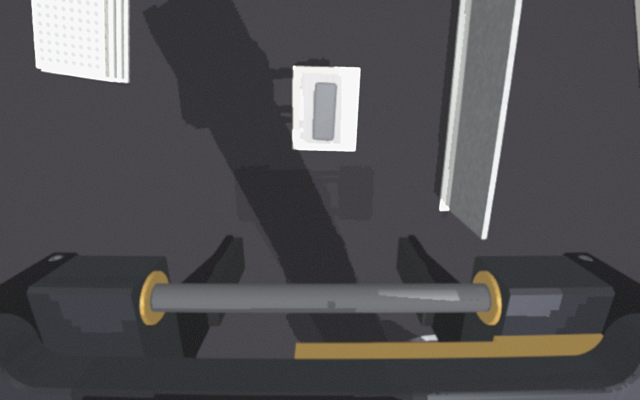

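View pics/c_w7.png

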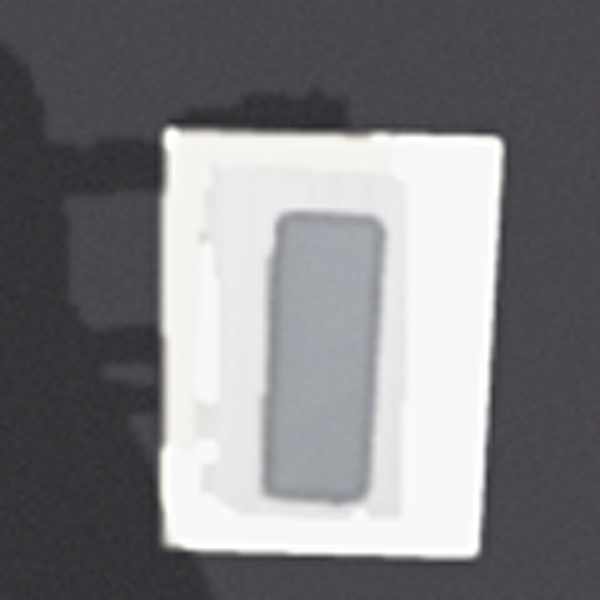

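Run:
```python
from h import *
im,m=load('w7.png')
g=cv2.cvtColor(im,cv2.COLOR_RGB2GRAY)
mk=((g<195)&(g>110)).astype(np.uint8);z=np.zeros_like(mk);z[78:145,310:340]=1;mk*=z
mk=cv2.morphologyEx(mk,cv2.MORPH_OPEN,np.ones((3,3)))
q=np.array([(276,212),(385,214),(370,502),(264,496)])/5+[260,40]-.4
P=quad(m,mk,q,95,.15,3)
mk2=(g>170).astype(np.uint8);z[:]=0;z[60:156,285:365]=1;mk2*=z
q=np.array([(163,128),(503,137),(480,555),(163,548)])/5+[260,40]-.4
quad(m,mk2,q,8)
print(rays(m,[(320,100)])[0])
```

```text
corners [[509.6000061035156, 198.89999389648438], [507.70001220703125, 177.6999969482422], [452.79998779296875, 179.8000030517578], [454.8999938964844, 201.8000030517578]]
centre [481.2 189.6] sides [21.2 54.9 22.1 54.8] ang mod90 [-5.13 -2.19 -5.5  -3.1 ] [15, 40, 15, 40]
corners [[529.9000244140625, 227.5], [529.7999877929688, 145.3000030517578], [429.29998779296875, 148.10000610351562], [429.3999938964844, 228.0]]
centre [479.6 187.2] sides [ 82.2 100.5  79.9 100.5] ang mod90 [-0.05 -1.56 -0.07 -0.26] [47, 59, 45, 59]
[494.93524247 192.8549757  420.14267881]
```

Handle top: centre (481.2, 189.6), yaw about −2.7°, size 55×22 mm, which matches the 56×22 given. I grasp with the fingertips kept clear of the head plate (TCP z 62).

Emit:
send_rows:
  motion:
    - [0.087,0.015,0,-0.01,-0.01]
    - [0.087,0.045,-0.001,-0.02,-0.03]
    - [0.087,0.0709,-0.0018,-0.045,-0.0457]
    - [0.087,0.0709,-0.0018,-0.08,-0.0457]
    - [0.087,0.0709,-0.0018,-0.115,-0.0457]
    - [0.087,0.0709,-0.0018,-0.145,-0.0457]
    - [0.087,0.0709,-0.0018,-0.17,-0.0457]
    - [0.087,0.0709,-0.0018,-0.185,-0.0457]
    - [0.087,0.0709,-0.0018,-0.193,-0.0457]
    - [0.087,0.0709,-0.0018,-0.1954,-0.0457]
    - [0.087,0.0709,-0.0018,-0.1954,-0.0457]
    - [0.087,0.0709,-0.0018,-0.1954,-0.0457]

```text
time_s: 15.65
tcp_pos: [481.9, 189.9, 63.0]
orientation: [-3.141, -0.003, -0.047]
ft_force: [-0.1, -0.6, 0.3]
opening: 1.002
```

Run:
```python
from h import *
im,m=snap('wrist','w8.png'); o=bot.get_obs(); print(o['tcp_pos'],o['orientation'],o['time_s'])
```

```text
[481.95832922 189.80674865  62.99177801] [-3.14116130e+00 -3.09604756e-03 -4.73145746e-02] 15.7
```

View pics/w8.png

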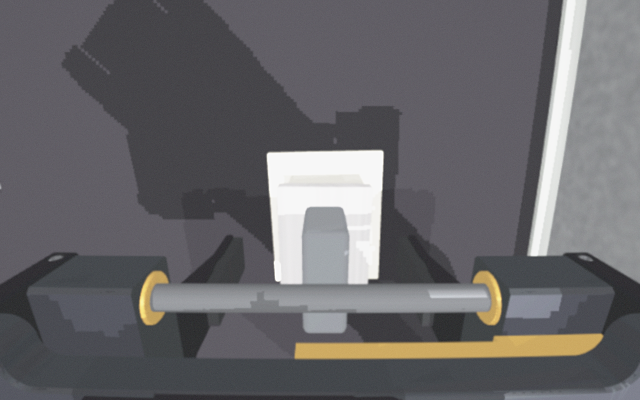

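The handle (303–349 px) sits centred between the open fingers, and the head front edge at row 185 is square to the jaws. I close the fingers.

Emit:
send_rows:
  motion:
    - [0.06,-0.0007,0,0,0]
    - [0.045,-0.0007,0,0,0]
    - [0.035,-0.0007,0,0,0]
    - [0.028,-0.0007,0,0,0]
    - [0.022,-0.0007,0,0,0]
    - [0.005,-0.0007,0,0,0]
    - [0.005,-0.0007,0,0,0]
    - [0.005,-0.0007,0,0,0]
    - [0.005,-0.0007,0,0,0]
    - [0.005,-0.0007,0,0,0]

```text
time_s: 16.7
tcp_pos: [481.2, 189.6, 63.0]
orientation: [-3.141, -0.003, -0.047]
ft_force: [0.2, -1.1, 0.7]
opening: 0.251
```

Emit:
send_rows:
  motion:
    - [0.005,0,0,0.005,0]
    - [0.005,0,0,0.015,0]
    - [0.005,0,0,0.03,0]
    - [0.005,0,0,0.05,0]
    - [0.005,0,0,0.075,0]
    - [0.005,0,0,0.105,0]
    - [0.005,0,0,0.135,0]
    - [0.005,0,0,0.16,0]
    - [0.005,0,0,0.175,0]
    - [0.005,0,0,0.18,0]
    - [0.005,0,0,0.18,0]
    - [0.005,0,0,0.18,0]

```text
time_s: 17.9
tcp_pos: [480.7, 189.3, 241.9]
orientation: [3.141, -0.002, -0.047]
ft_force: [0.2, 0.3, -3.0]
opening: 0.25
```

Run:
```python
from h import *
im,m=snap('wrist','w9.png'); o=bot.get_obs(); print(o['tcp_pos'],o['orientation'],o['time_s'],o['opening']*87,o['ft_force'])
out=[]
for n in('scene','side'):
    im,m=snap(n,n+'9.png'); p=proj(m,[o['tcp_pos']])[0].astype(int)
    out.append(cv2.resize(im[p[1]-30:p[1]+50,p[0]-40:p[0]+40],None,fx=5,fy=5,interpolation=cv2.INTER_CUBIC))
cv2.imwrite('pics/c9.png',np.hstack(out)[:,:,::-1])
```

```text
[480.64417276 189.25324642 241.73406902] [ 3.14123071e+00 -1.05918583e-03 -4.74104308e-02] 17.95 21.698845016473527 [-0.49458045 -0.2143197  -2.63227244]
```

View pics/w9.png

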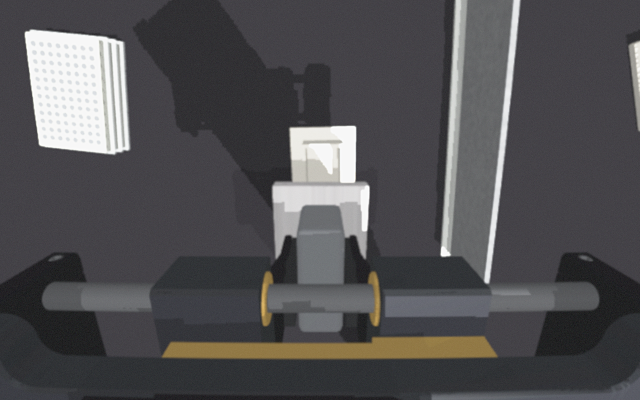

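View pics/c9.png

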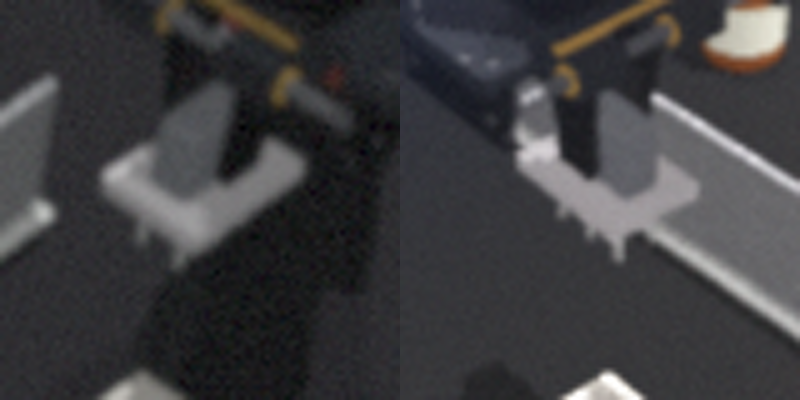

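The tool is held by its handle, upright; pins are visible below the head. I measure its offset in the gripper.

Run:
```python
from h import *
im,m=load('w9.png'); T=np.array([480.64,189.25,241.73]);y=-.0474
Rz=np.array([[np.cos(y),-np.sin(y),0],[np.sin(y),np.cos(y),0],[0,0,1]])
P=lambda uv,z:((onz(m,uv,T[2]+z)-T)@Rz).round(1)
g=cv2.cvtColor(im,cv2.COLOR_RGB2GRAY)
for u in(285,320,355): print(u,g[178:192,u].tolist())
print(g[190,268:280],g[190,362:374]); print('h225',g[225,294:306],g[225,336:350]); 
for u in(310,320,332): print(u,g[200:235,u].tolist(),g[322:338,u].tolist())
c=cv2.resize(im[170:350,255:385],None,fx=3.3,fy=3.3,interpolation=cv2.INTER_CUBIC)
cv2.imwrite('pics/c_w9.png',np.clip(c.astype(float)*1.4,0,255).astype(np.uint8)[:,:,::-1])
```

```text
285 [40, 44, 54, 99, 137, 154, 158, 179, 206, 220, 222, 222, 222, 221]
320 [197, 198, 195, 185, 165, 158, 159, 174, 202, 215, 216, 216, 216, 216]
355 [191, 177, 156, 150, 147, 153, 157, 178, 207, 218, 221, 221, 221, 221]
[ 42  40  40  74 143 202 217 216 217 217 217 218] [249 248 248 248 248 249 254 167  66  62  62  60]
h225 [175 173 174 164 136 110 106 107 110 108 108 106] [111 110 110 108 106 107 123 154 172 177 174 176 176 173]
310 [221, 220, 221, 220, 197, 143, 110, 106, 108, 109, 108, 107, 109, 107, 107, 108, 109, 109, 109, 107, 109, 106, 111, 109, 108, 106, 110, 109, 109, 116, 124, 131, 138, 137, 130] [119, 118, 115, 117, 116, 115, 117, 114, 116, 103, 77, 67, 67, 66, 66, 67]
320 [216, 216, 218, 215, 191, 142, 108, 107, 107, 108, 108, 108, 108, 109, 107, 109, 107, 110, 109, 105, 109, 108, 108, 109, 106, 110, 111, 110, 109, 114, 125, 130, 136, 130, 121] [115, 116, 116, 115, 117, 117, 116, 117, 113, 102, 76, 67, 66, 69, 66, 69]
332 [215, 216, 217, 213, 190, 140, 110, 108, 107, 109, 110, 109, 107, 106, 107, 108, 110, 106, 108, 108, 106, 106, 109, 107, 109, 112, 108, 109, 112, 117, 120, 131, 129, 121, 113] [115, 119, 115, 115, 115, 118, 116, 115, 114, 102, 77, 67, 69, 68, 67, 68]
```

View pics/c_w9.png

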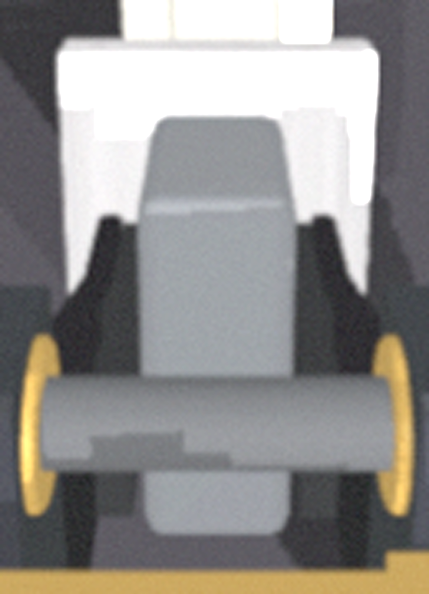

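Run:
```python
from h import *
im,m=load('w9.png'); T=np.array([480.64,189.25,241.73]);y=-.0474
Rz=np.array([[np.cos(y),-np.sin(y),0],[np.sin(y),np.cos(y),0],[0,0,1]])
P=lambda uv,z:((onz(m,uv,T[2]+z)-T)@Rz).round(1).tolist()
print('head top front',P([(272,185.5),(369,185.5),(320,185.5)],-8))
print('head bottom front',P([(285,181)],-18))
print('handle top front',P([(320,232)],32),'near',P([(320,331.8)],32))
print('handle top sides',P([(297.3,240),(344.5,240)],32))
print('handle foot front',P([(320,205)],-8))
print(P([(320,205),(320,206)],-8))
```

```text
head top front [[37.9, 28.1, -8.0], [37.8, -25.8, -8.0], [37.8, 1.5, -8.0]]
head bottom front [[37.8, 22.0, -18.0]]
handle top front [[27.3, 1.4, 32.0]] near [[-27.0, 1.5, 32.0]]
handle top sides [[23.4, 11.7, 32.0], [23.4, -9.6, 32.0]]
handle foot front [[26.4, 1.5, -8.0]]
[[26.4, 1.5, -8.0], [25.8, 1.5, -8.0]]
```

Camera and kinematics agree on the target TCP: about (573.8, −240.1), yaw 0.341. I carry the tool over the guard with the tips near z 194.

Emit:
send_rows:
  motion:
    - [0.005,0.002,-0.01,0,0.005]
    - [0.005,0.007,-0.03,0,0.02]
    - [0.005,0.013,-0.06,0,0.045]
    - [0.005,0.02,-0.095,0,0.075]
    - [0.005,0.028,-0.13,0,0.105]
    - [0.005,0.036,-0.168,0,0.14]
    - [0.005,0.044,-0.206,0,0.175]
    - [0.005,0.052,-0.244,0,0.21]
    - [0.005,0.06,-0.282,0,0.245]
    - [0.005,0.068,-0.318,0,0.28]
    - [0.005,0.076,-0.352,0,0.315]
    - [0.005,0.083,-0.382,0,0.345]
    - [0.005,0.088,-0.405,0,0.37]
    - [0.005,0.091,-0.42,0,0.383]
    - [0.005,0.0931,-0.4294,0,0.388]
    - [0.005,0.0931,-0.4294,0,0.388]
    - [0.005,0.0931,-0.4294,0,0.388]
    - [0.005,0.0931,-0.4294,0,0.388]

```text
time_s: 19.85
tcp_pos: [574.0, -238.4, 242.2]
orientation: [3.141, -0.002, 0.342]
ft_force: [-0.4, 0.8, -1.7]
opening: 0.252
```

Emit:
send_rows:
  motion:
    - [0.005,-0.0002,-0.0017,-0.005,-0.001]
    - [0.005,-0.0002,-0.0017,-0.015,-0.001]
    - [0.005,-0.0002,-0.0017,-0.03,-0.001]
    - [0.005,-0.0002,-0.0017,-0.045,-0.001]
    - [0.005,-0.0002,-0.0017,-0.057,-0.001]
    - [0.005,-0.0002,-0.0017,-0.065,-0.001]
    - [0.005,-0.0002,-0.0017,-0.069,-0.001]
    - [0.005,-0.0002,-0.0017,-0.07,-0.001]
    - [0.005,-0.0002,-0.0017,-0.07,-0.001]
    - [0.005,-0.0002,-0.0017,-0.07,-0.001]

```text
time_s: 20.85
tcp_pos: [574.2, -240.2, 172.8]
orientation: [3.141, -0.002, 0.342]
ft_force: [0.4, -0.3, -1.6]
opening: 0.252
```

```bash
cat > ov.py <<'E'
from h import *
import sys
def run(tag):
    o=bot.get_obs(); T=o['tcp_pos'];b=o['orientation'][2]; print(T,o['orientation'],o['time_s'],o['ft_force'],o['opening']*87)
    R2=lambda b:np.array([[np.cos(b),-np.sin(b)],[np.sin(b),np.cos(b)]])
    M=np.array([(x,y) for x in(22,0,-22) for y in(11,-11)],float);out=[];Z=10
    S=np.array([(38,27),(38,-27),(-38,-27),(-38,27)],float)
    for n in('scene','side'):
        im,m=snap(n,n+tag+'.png')
        A=proj(m,np.c_[M@R2(b).T+T[:2],[T[2]-48]*6]); W=proj(m,np.c_[M@R2(.341).T+[573.6,-239.7],[95]*6])
        Q=proj(m,np.c_[S@R2(.341).T+[573.6,-239.7],[95]*4]);H=proj(m,np.c_[S@R2(b).T+T[:2],[T[2]-18]*4])
        x0,y0=(W.mean(0)-[20,30]).astype(int); cr=cv2.resize(im[y0:y0+50,x0:x0+40],None,fx=Z,fy=Z,interpolation=cv2.INTER_CUBIC)
        raw=cr.copy()
        f=lambda P:np.int32((P-[x0,y0]+.5)*Z)
        for p in f(A): cv2.circle(cr,tuple(map(int,p)),2,(255,0,0),-1)
        for p in f(W): cv2.circle(cr,tuple(map(int,p)),2,(0,220,0),-1)
        cv2.polylines(cr,[f(Q)],True,(0,220,0),1);cv2.polylines(cr,[f(H)],True,(255,0,0),1)
        out+=[cr]
        cv2.imwrite('pics/raw_%s_%s.png'%(n,tag),raw[:,:,::-1])
    cv2.imwrite('pics/ov%s.png'%tag,np.hstack(out)[:,:,::-1])
run(sys.argv[1])
E
python3 ov.py 10
```

```text
[ 574.19482069 -240.16378388  172.84883485] [ 3.14083790e+00 -2.29876786e-03  3.41515138e-01] 20.85 [ 0.41554048 -0.25233515 -1.64918798] 21.94813276262171
```

View pics/ov10.png

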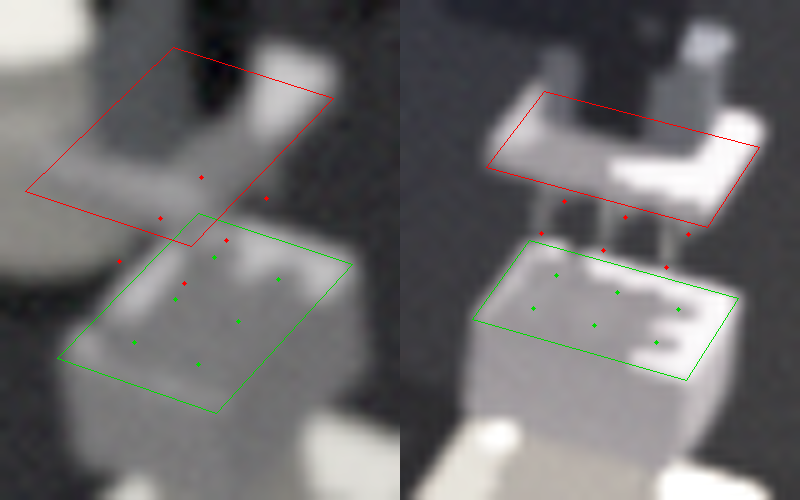

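The side view shows the pins at (543,607,667), matching the predicted tips, over the block rows. I lower the last 20 mm gently.

Emit:
send_rows:
  motion:
    - [0.005,-0.0004,0,-0.003,-0.0005]
    - [0.005,-0.0004,0,-0.006,-0.0005]
    - [0.005,-0.0004,0,-0.009,-0.0005]
    - [0.005,-0.0004,0,-0.012,-0.0005]
    - [0.005,-0.0004,0,-0.015,-0.0005]
    - [0.005,-0.0004,0,-0.0175,-0.0005]
    - [0.005,-0.0004,0,-0.019,-0.0005]
    - [0.005,-0.0004,0,-0.0197,-0.0005]
    - [0.005,-0.0004,0,-0.0197,-0.0005]
    - [0.005,-0.0004,0,-0.0197,-0.0005]

```text
time_s: 21.95
tcp_pos: [573.8, -240.2, 153.2]
orientation: [3.141, -0.002, 0.341]
ft_force: [0.6, 0.5, -2.7]
opening: 0.251
```

```bash
python3 ov.py 11
python3 - <<'E'
from h import *
snap('wrist','w11.png')
E
```

```text
[ 573.79352978 -240.18056313  153.18541825] [ 3.14077575e+00 -2.30714915e-03  3.40997746e-01] 21.95 [ 0.59772562  0.50063099 -2.71837844] 21.855761016960624
```

View pics/ov11.png

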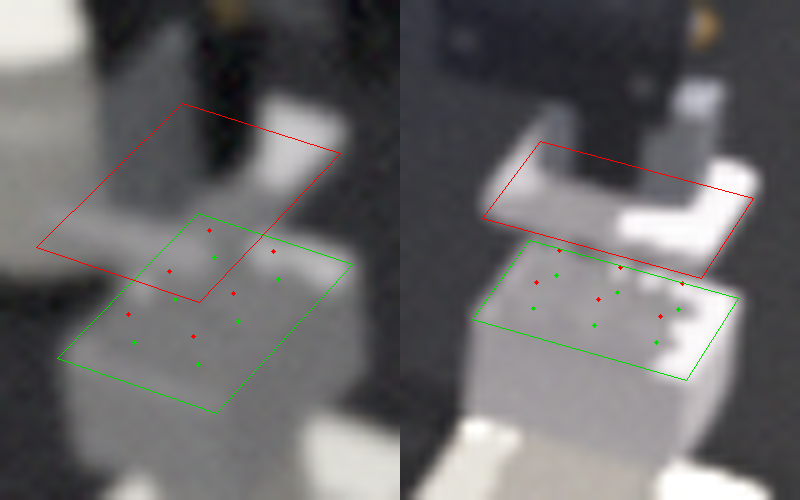

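View pics/w11.png

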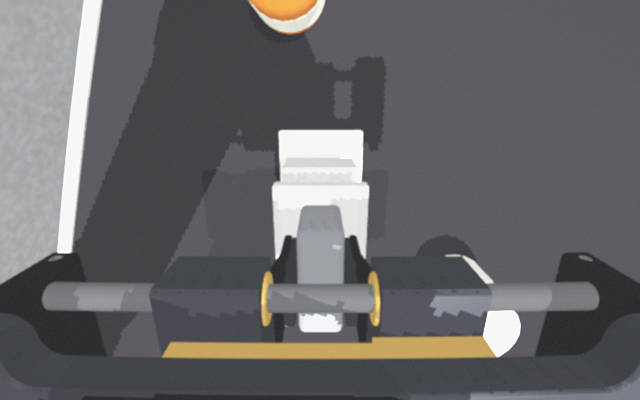

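View pics/scene11.png

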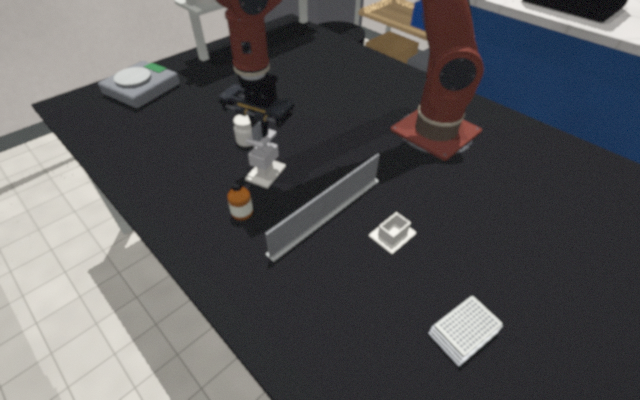

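Run:
```python
from h import *
im,m=load('w11.png')
c=cv2.resize(im[120:240,260:380],None,fx=5,fy=5,interpolation=cv2.INTER_CUBIC)
c=np.clip((c.astype(float)-60)*1.3,0,255).astype(np.uint8)
cv2.imwrite('pics/c_w11.png',c[:,:,::-1])
T=np.array([573.8,-240.2,0]);y=.341;Rz=np.array([[np.cos(y),-np.sin(y),0],[np.sin(y),np.cos(y),0],[0,0,1]])
# predicted block top front corners & head
for P,z in(((38,27),95),((38,-27),95),((38,27),145.2),((38,-27),145.2)):
    X=Rz@np.array([*P,0])+T; X[2]=z; q=proj(m,[X])[0]; print(P,z,q.round(1),((q-[260,120]+.5)*5).round())
im,_=load('side11.png'); c=cv2.resize(im[135:195,350:410],None,fx=9,fy=9,interpolation=cv2.INTER_CUBIC)
cv2.imwrite('pics/c_s11.png',np.clip((c.astype(float)-70)*1.6,0,255).astype(np.uint8)[:,:,::-1])
```

```text
(38, 27) 95 [283.3 167. ] [119. 238.]
(38, -27) 95 [359.8 167. ] [501. 237.]
(38, 27) 145.2 [273.3 185.9] [ 69. 332.]
(38, -27) 145.2 [370.6 185.8] [555. 332.]
```

View pics/c_w11.png

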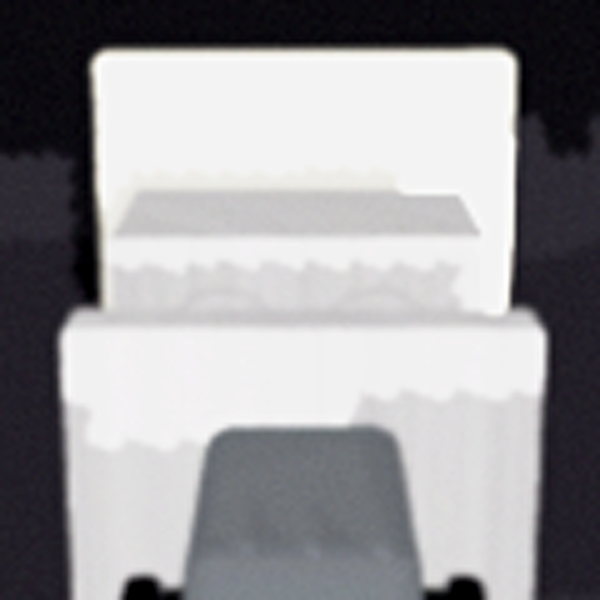

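View pics/c_s11.png

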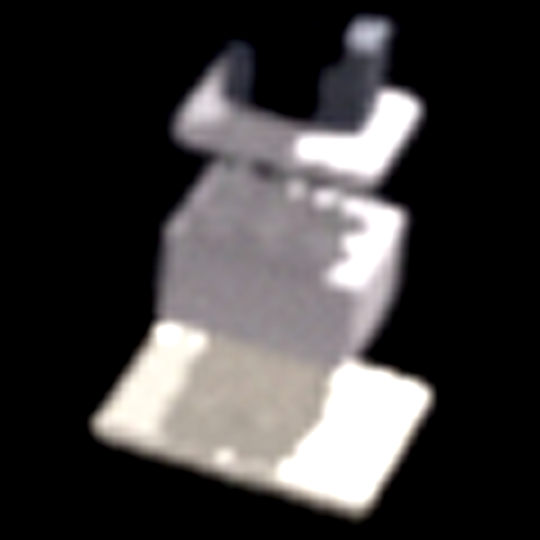

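Run:
```python
from h import *
im,m=load('w11.png')
c=cv2.resize(im[150:190,268:374],None,fx=7.5,fy=7.5,interpolation=cv2.INTER_CUBIC)
c=np.clip((c.astype(float)-185)*3.6,0,255).astype(np.uint8)
T=np.array([573.8,-240.2,0]);y=.341;Rz=np.array([[np.cos(y),-np.sin(y),0],[np.sin(y),np.cos(y),0],[0,0,1]])
def pp(P,z):
    X=Rz@np.array([*P,0.])+T; X[2]=z; return proj(m,[X])[0]
raw=c.copy()
for s in(11,-11):
    for a in np.linspace(0,2*np.pi,90):
        q=(pp((22+7.5*np.cos(a),s+7.5*np.sin(a)),95)-[268,150]+.5)*7.5; cv2.circle(c,tuple(int(v) for v in q),1,(255,0,0),-1)
for P,z in(((38,27),95),((38,-27),95),((38,27),55),((38,-27),55)):
    q=pp(P,z);print(P,z,q.round(1)); q=(q-[268,150]+.5)*7.5;cv2.circle(c,tuple(int(v) for v in q),3,(255,0,0),-1)
cv2.imwrite('pics/c_w11b.png',np.vstack([raw,c])[:,:,::-1])
for r in(155,160,164,170,178): print(r,im[r,276:292].sum(1).tolist(),im[r,345:368].sum(1).tolist())
```

```text
(38, 27) 95 [283.3 167. ]
(38, -27) 95 [359.8 167. ]
(38, 27) 55 [288.6 156.9]
(38, -27) 55 [354.  156.8]
155 [209, 200, 328, 638, 752, 744, 741, 741, 741, 741, 731, 724, 727, 729, 728, 724] [741, 741, 741, 741, 741, 741, 741, 741, 741, 741, 741, 741, 741, 741, 741, 744, 752, 733, 331, 279, 290, 289, 283]
160 [204, 207, 263, 507, 728, 743, 733, 725, 720, 706, 672, 650, 646, 646, 647, 640] [638, 639, 636, 638, 637, 642, 638, 683, 747, 744, 741, 741, 741, 741, 741, 744, 753, 725, 314, 282, 290, 285, 289]
164 [208, 198, 232, 400, 627, 717, 724, 704, 663, 640, 639, 637, 637, 635, 635, 633] [634, 638, 631, 633, 633, 643, 639, 639, 639, 669, 747, 744, 741, 741, 741, 744, 754, 701, 295, 281, 292, 290, 287]
170 [190, 170, 198, 339, 583, 722, 736, 737, 735, 737, 735, 737, 738, 738, 738, 738] [738, 737, 738, 738, 738, 738, 737, 737, 738, 738, 741, 741, 741, 741, 741, 746, 762, 557, 277, 278, 285, 287, 287]
178 [233, 188, 174, 275, 527, 692, 696, 673, 671, 674, 666, 671, 681, 678, 676, 674] [676, 678, 681, 685, 689, 705, 726, 733, 738, 738, 737, 741, 741, 741, 744, 753, 718, 325, 247, 257, 256, 255, 256]
```

View pics/c_w11b.png

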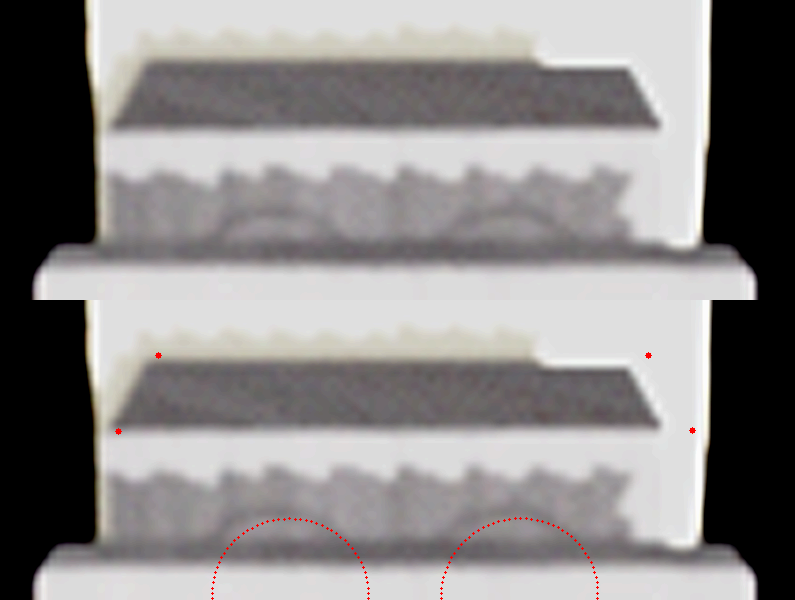

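The front wells' arcs and the head are both shifted about 0.9 mm the same way from the nominal projection. They therefore agree with each other to within about 0.3 mm. The scene view shows bottle (240,203), jar (245,130) and plates (466,330) unmoved. I do a final motion check and hand in.

Run:
```python
from h import *
a,_=load('scene0.png');b,_=load('scene11.png')
for n,(x0,y0,x1,y1) in dict(bottle=(225,180,250,225),plates=(425,290,510,370),guard_end=(262,225,285,260)).items():
    print(n,np.abs(a[y0:y1,x0:x1].astype(int)-b[y0:y1,x0:x1]).mean().round(2))
o=bot.get_obs();print(o['tcp_pos'],np.abs(o['joint_velocities']).max(),o['ft_force'],o['time_s'])
print(bot.finish_job())
```

```text
bottle 3.55
plates 2.14
guard_end 3.02
[ 573.75645028 -240.19694817  153.1846826 ] 0.0016985603581527804 [-0.73169024 -0.72987641 -2.37519186] 22.1
the job is handed in; nothing more can be done
None
```

The job is handed in after 22.1 s. The block stands released on the riser, and the pin tool is held still over it without having been dipped.

- **Block:** I lifted it over the guard and lowered it onto the riser until contact of about 5 N, then let go. The wrist camera afterwards put it at (573.4, −239.2), yaw 0.341, against the riser's (573.5, −239.5), yaw 0.343.
- **Pin tool:** I took it by its handle, lifted it straight out of the rest and carried it over the guard. The last reading was TCP (573.8, −240.2, 153.2), upright to within about 0.002 rad. By calculation the tips are at about z 105, 10 mm above the block top. The last force reading was only the tool's weight, and the joints were at rest.
- **Pin alignment:** The last wrist picture shows the head and wells lined up to within about 0.3 mm. That rests on the two front wells. The right edge of the block's front face looked about 3 mm short there; I took that as lighting and did not confirm it.
- **Not directly seen:** In the final pose I could not see the pin tips themselves, so the 10 mm gap and tip positions come from the kinematics. The pins were visible and matched the prediction 20 mm higher.
- **Bystanders:** The bottle and plates look unchanged from the first scene picture, with only noise-level pixel differences. The jar was partly hidden by the arm, so I checked it by eye only. I saw no contact with the guard.

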